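# Cap a mortice lock

### The arm

A 6-joint arm with a two-finger parallel gripper is mounted at the origin on the work surface. World frame = base frame: x ahead of the robot, y to its left, z up, the work surface at z = 0. Lengths are in m, angles in rad, forces in N, time in s.
With the tool pointing down it reaches from about 0.3 to 0.85 m from the base axis. Payload 4.2 kg.
Tool frame: the origin (TCP) lies midway between the tips of the shut fingers; the grasp point (between the pads) lies 19 mm behind it (arm.hold_point_z is the distance from the TCP to the grasp point, in m); z points along the fingers, y is the line along which they close (so a half turn about z gives the same grasp; the last joint's range is limited). The gripper opens to 91 mm and grips with 3 to 60 N. Pads are 32 mm wide; open, the fingers measure 118 mm over their backs; the gripper's body (76 mm by 178 mm) begins 60 mm behind the grasp point.
Start: joints at [1.206, 0.32, 1.565, -0, 1.257, -0.02], TCP at [0.194, 0.541, 0.214] pointing down, gripper open.
Joint ranges: [-3.11, 3.11], [-0.84, 2.01], [0.21, 2.61], [-1.34, 4.49], [0.05, 2.63], [-2.56, 2.56]. Speed limits (rad/s): [2.57, 2.57, 3.14, 3.14, 3.14, 3.14].

### API

Orientations are given as a 3x3 rotation matrix whose columns are the frame's x, y, z axes.
In Python, from bench import arm gives the robot as it stands.
- The arm moves only by the shell command python3 -m inch 'ROWS' [FORCE]. ROWS is JSON, a list of rows, each a list of 5 numbers: the finger opening in m, from 0 to 0.0912, then the shift along the world's x, y, z in m, then the turn about the world's z in rad. A call has 1 to 12 rows; each row is the pose to reach, as a shift and turn from the pose commanded when the call began; what a row does not reach only later rows make up. A row lasts 1/12 s, in which the tool goes at most 41.7 mm and 7.16 degrees, less where a joint would pass 70% of its speed; a pose out of reach is approached as far as the arm can. A call with a gripper value outside its range is refused whole. The fingers move at their own pace and stop on an object; FORCE is the grip in N (left out, the last holds). Time passes only in rows, so rows that repeat a pose let the fingers close. It gives the time, the measured TCP pose, the force, the opening and the grip force at its end, in the units of the state.
- arm.read_state(): the state, without advancing time (a new reading comes with each control period).
- arm.read_camera(name): name is "scene" or "top" or "wrist"; returns a dict with "pixels" (420x560x3 uint8, red, green, blue), "mtx" (3x3 intrinsics, pixels), "T" (4x4, takes a point from camera to world coordinates); the wrist camera has in their place "mount" (4x4, takes a point from camera to tool coordinates, whose origin is the TCP and whose axes are the flange's). Camera axes: x right, y up, looking along -z (the intrinsics and any distortion apply to the point x, -y, -z); pixel columns grow to the right and rows downward; lengths in m; the calibration is good to about 2 mm. A picture is of the moment at which its call begins: read the wrist's pose just before it. There is no depth.
- arm.close_job(): hands the job in; it is judged then, once.
Trained networks look in a picture, given as the dict that the camera call returned (one of the last four; its "shot" number tells which), for a name from the list of things; names that differ only in an ending like _2 or _b are one class to them, and where a whole thing is asked for, a point or a joint stands for the part that bears it (a point fixed in the world has none). Each returns a list of dicts, best first, with "score" (0 to 1); they miss things now and then, are a little off and sometimes report something else, mostly with a low value. They report only what shows in the picture. A call takes as long as a camera call. They do not tell look-alikes from the thing itself.
- arm.spot_in(target, picture): "extent" ([centre column, centre row, width, height] in pixels, round what is visible of it).
The state is a dict: "time_s": time; "q": joint angles; "joint_vel": joint speeds; "effort": joint torques, N m; "tcp_pos": TCP position; "ee_rot": TCP orientation; "ft_force": force on the tool from outside, world axes, zero at the start; "ft_torque": the same for the moment, N m; "opening": finger opening in m; "grip_force": force on a finger pad.
Only numpy, scipy, OpenCV 4.12 (cv2) and the standard library are available. Lean on these libraries where they do the work, as an engineer would, in place of code of your own. Each camera call takes 0.05 s, during which the arm holds its last target. There are 200 camera calls.

### The job

A mortice lock lies open in the drill vice; close it with its cap, the steel plate with the raised oblong guard that lies on the bench. Lay the cap on the lock with its hole still to one side of the post, slide it along the forend, gently and without forcing anything, until the hole finds the post and the cap drops, then let go and leave it lying flat on the case all round, square to the forend. Leave the other things on the bench where they are.

Things in the scene. Friction and masses are not known exactly. Their poses are not given: they have to be found in the camera images.
- vice: Low grey drill vice bolted to the bench, 270 x 160 mm, jaws 56 mm high, holding the open lock flat. Origin: on the bench, midway between the jaw faces and along the jaws. x: from the screw handle to the fixed jaw; y: along the jaws; z up. The lock was clamped anywhere up to 10 mm either way along y: Y, unknown, is its middle (-10..+10 mm in this frame). It takes over 100 N to shift it in the jaws.
- lock_rim (a point): Middle of the vice at the rim of the lock's case, vice frame (0, 0, 59) mm; fixed to the vice, so Y is not in it. Case: x -42..+42 mm, y Y-65..Y+65, open on top, 3.5 mm walls at the back (-x) and both ends; the cap lies on their level rim. Four screw pillars in the corners end at the rim; the bolt, levers and follower inside end below it.
- forend (a point): Nominal middle of the forend's top inner edge, vice frame (42, 0, 69) mm. The forend is the lock's brass front strip, 200 mm long (y), 5 mm thick, upright; its inner face (x = +42 mm) closes the case's front and stands 10 mm above the rim, a fence for the cap's front edge.
- post (a point): Nominal tip of the post, vice frame (0, -40, 63) mm: fixed to the vice, so the real post stands at y = Y - 40 mm, up to 10 mm from here along y (x and z are true). The post is a fixed steel pin, 9 mm thick, 1.5 mm chamfer, flat tip 4 mm above the rim.
- cap: The lock's cap: steel plate 82 (x) x 130 (y) x 4 mm, 0.3 to 0.5 kg, right side up on the bench. Origin: centre of its underside. Its x and y point as the vice's when fitted. On it a solid oblong guard to grip, upright sides, z 4 to 26 mm, centred at x = 0, y = +15 mm: 24 mm wide in y, 52 mm long in x (the middle 28 mm flat). The four dark dots at the corners are not holes.
- cap_hole (a point): Centre of the cap's one hole, 12 mm wide, at the plate's underside, cap frame (0, -40, 0) mm. Laid with the hole off the post, this end of the cap rides on the post's tip, 4 mm above the rim; it falls to the rim (59 mm above the bench) when hole and post meet within about 1.5 mm. Fitted, the cap's origin is at vice (0, Y, 59) mm, its front edge 1 mm from the forend.
- padlock: brass padlock lying on its side, 76 x 40 x 20 mm; a bystander
- eurocyl: brass profile cylinder lying on its side, 74 x 38 x 17 mm; a bystander
- strike: brass striking plate with two square openings, 32 x 160 x 4 mm, flat on the bench; a bystander
- screwdriver: screwdriver lying on the bench; a bystander
- brush: swarf brush lying on the bench; a bystander
- carton: carton of key blanks, 60 x 100 x 40 mm; a bystander
- jar: small glass screw jar, 56 mm across, 70 mm high; a bystander
There are look-alikes about, which are no part of the job. What is shaped like the cap but pink or turquoise is not meant.

How it is judged:
By the outcome, as a careful person would: the job done as asked, in the order asked, and still so for the second after the job is handed in, with the robot touching nothing.
It also fails if it takes over 48 s, if anything falls off the work surface, if the arm or the gripper's body presses on something with over 40 N, if the wrist force passes 120 N, or if a joint passes its speed limit or range.

## Working session

There is one attempt and no reset: what is moved stays moved. The work goes in short steps, Python scripts to look and compute and a shell command to move; the robot and the scene stay as the last step left them, time stands still between calls to the robot, and variables do not carry over. Pictures are saved under pics/ and viewed, at most 10 in all, crops included, and the job is handed in when it is done.

```bash
mkdir -p pics && ls
cat > h.py <<'E'
import numpy as np, cv2
from bench import arm
def save(p,n): cv2.imwrite('pics/'+n,cv2.cvtColor(p['pixels'],cv2.COLOR_RGB2BGR))
def T_of(p,s=None):
    if 'T' in p: return np.array(p['T'])
    W=np.eye(4); W[:3,:3]=s['ee_rot']; W[:3,3]=s['tcp_pos']; return W@np.array(p['mount'])
def back(p,T,uv,z):
    uv=np.atleast_2d(np.array(uv,float)); d=np.c_[uv,np.ones(len(uv))]@np.linalg.inv(np.array(p['mtx'])).T
    d=(d*[1,-1,-1])@T[:3,:3].T; o=T[:3,3]; return o+d*((z-o[2])/d[:,2])[:,None]
def proj(p,T,X):
    X=np.atleast_2d(X); c=(X-T[:3,3])@T[:3,:3]; c=c*[1,-1,-1]; u=c@np.array(p['mtx']).T; return u[:,:2]/u[:,2:]
E
python3 - <<'E'
from h import *
for n in ['top','scene']:
    p=arm.read_camera(n); save(p,n+'0.png'); print(n,{k:v for k,v in p.items() if k!='pixels'})
    for t in ['cap','vice','cap_hole','post','forend','lock_rim']:
        for r in arm.spot_in(t,p)[:4]: print(t,np.round(r['extent'],1),round(r['score'],2))
E
```

```text
pics
top {'mtx': array([[386.39719202,   0.        , 285.76702772],
       [  0.        , 386.39719202, 202.1193956 ],
       [  0.        ,   0.        ,   1.        ]]), 'T': array([[-0.02217508,  0.99528132, -0.09446349,  0.37362429],
       [-0.99958503, -0.02380977, -0.01621303,  0.05871439],
       [-0.01838568,  0.09406476,  0.9953963 ,  1.23599225],
       [ 0.        ,  0.        ,  0.        ,  1.        ]]), 'shot': 1}
cap [215.4 308.1  47.1  36.9] 0.88
cap [161.3 278.2  42.2  47.2] 0.85
cap [221.7 208.9  48.3  39.8] 0.73
vice [336.3 191.2  69.   95.3] 0.8
cap_hole [223.2 209.5  43.9  31.8] 0.85
cap_hole [161.1 275.6  37.2  49.5] 0.69
cap_hole [215.4 306.8  44.8  38.1] 0.59
post [334.5 190.8  75.2 103. ] 0.62
post [434.8 187.2  23.   24.5] 0.57
forend [336.4 193.3  71.9  98. ] 0.66
lock_rim [336.1 191.3  73.7  95.3] 0.95
scene {'mtx': array([[388.25158158,   0.        , 274.76587259],
       [  0.        , 388.25158158, 207.94078961],
       [  0.        ,   0.        ,   1.        ]]), 'T': array([[ 0.41255645, -0.73725762,  0.53502184,  1.09058444],
       [ 0.91083422,  0.34247142, -0.23042211, -0.20667612],
       [-0.01334923,  0.58237833,  0.81280827,  0.99812957],
       [ 0.        ,  0.        ,  0.        ,  1.        ]]), 'shot': 2}
cap [356.8 133.   39.4  26.6] 0.96
cap [339.3 194.4  40.4  22.9] 0.71
cap [302.5 132.7  40.4  24.9] 0.64
vice [236.9 249.9  95.4 101.9] 0.85
cap_hole [358.5 136.2  41.2  25.1] 0.89
cap_hole [301.9 132.8  36.7  27.4] 0.86
cap_hole [339.9 196.8  39.4  25.9] 0.63
cap_hole [237.5 249.2  96.8 102.9] 0.25
post [236.1 249.9 103.6 105.9] 0.58
post [137.5 349.4  87.8  22.6] 0.21
forend [240.1 251.   91.9 101.3] 0.86
lock_rim [239.1 249.3  92.1 102.3] 0.63
```

View pics/top0.png

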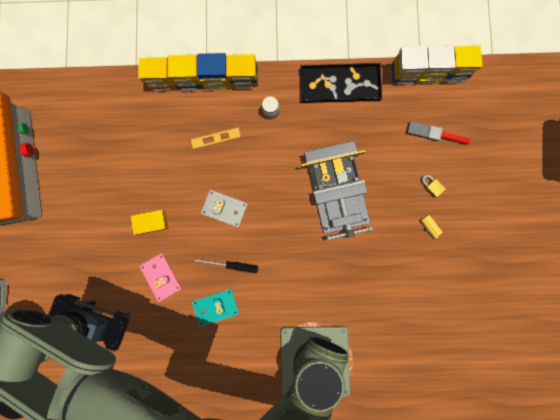

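Run:
```python
import cv2,numpy as np
a=cv2.imread('pics/top0.png')
c1=cv2.resize(a[170:345,125:265],None,fx=2.8,fy=2.8,interpolation=cv2.INTER_CUBIC)
c2=cv2.resize(a[130:250,285:385],None,fx=4,fy=4,interpolation=cv2.INTER_CUBIC)
o=np.zeros((490,800,3),np.uint8); o[:c1.shape[0],:c1.shape[1]]=c1; o[:480,400:800]=c2
cv2.imwrite('pics/crop0.png',o)
```

```text
(no output)
```

View pics/crop0.png

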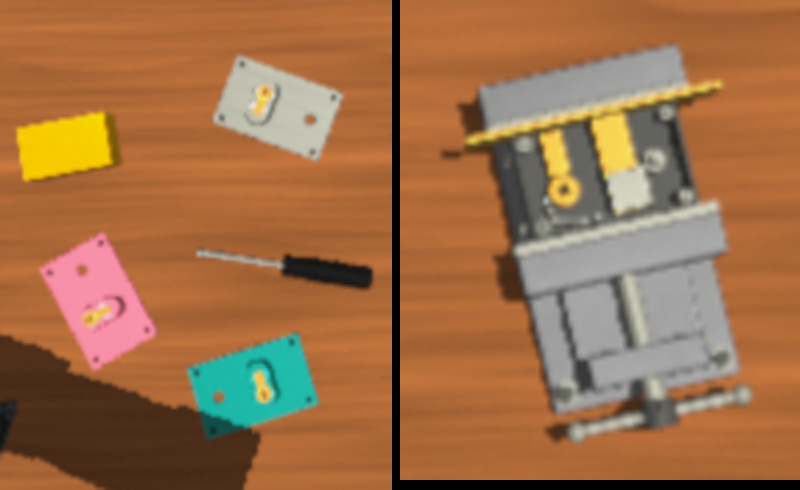

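The steel cap is the grey one at (223,209), with its hole at about (236,212) and its guard at (219,207). The pink and turquoise plates are look-alikes. In the vice at (336,191), the post shows at about (349,169) and the forend runs from (302,165) to (465,152).

Run:
```python
from h import *
p=arm.read_camera('top'); T=T_of(p)
c=lambda L: np.array(L,float)/2.8+[125,170]
v=lambda L: np.array(L,float)/4+[285,130]
C=back(p,T,c([(240,57),(341,95),(318,158),(215,122)]),.004); print('cap corners',C.round(4),'ctr',C.mean(0).round(4))
print([np.linalg.norm(C[i]-C[i-1]).round(4) for i in range(4)])
H=back(p,T,c([(310,119)]),.004)[0]; print('hole',H.round(4))
yd=(C[0]+C[3]-C[1]-C[2]); print('cap y dir yaw(cap)',np.degrees(np.arctan2(-yd[0],yd[1])), 'hole->ctr',np.linalg.norm(H-C.mean(0)))
F=back(p,T,v([(470,141),(720,88)]),.069); print('forend',F.round(4),np.linalg.norm(F[0]-F[1])); d=F[0]-F[1]; print('vice yaw',np.degrees(np.arctan2(-d[0],d[1])))
P=back(p,T,v([(655,155)]),.063); print('post',P.round(4))
ya=np.arctan2(-d[0],d[1]); R=np.array([[np.cos(ya),-np.sin(ya)],[np.sin(ya),np.cos(ya)]])
print('post in forend mid frame',R.T@(P[0]-F.mean(0))[:2])
p=arm.read_camera('wrist'); s=arm.read_state(); print(s['ee_rot'],s['tcp_pos'],s['ft_force'],p['mount'],p['mtx'])
```

```text
cap corners [[0.5344 0.3199 0.004 ]
 [0.4877 0.2039 0.004 ]
 [0.4162 0.2311 0.004 ]
 [0.4601 0.3489 0.004 ]] ctr [0.4746 0.276  0.004 ]
[np.float64(0.0798), np.float64(0.125), np.float64(0.0765), np.float64(0.1257)]
hole [0.461  0.2398 0.004 ]
cap y dir yaw(cap) -21.181206793045657 hole->ctr 0.03863200142454807
forend [[ 0.5886 -0.2801  0.069 ]
 [ 0.6246 -0.4714  0.069 ]] 0.1946617072879808
vice yaw 10.655878833166998
post [[ 0.5753 -0.4216  0.063 ]]
post in forend mid frame [-0.03924727 -0.03925522]
[[-9.41141396e-01  3.38013121e-01  5.00139963e-05]
 [ 3.38013125e-01  9.41141382e-01  1.62644589e-04]
 [ 7.90576358e-06  1.69976943e-04 -9.99999986e-01]] [0.19437184 0.54117499 0.21401524] [-0.13281736  0.02279974 -0.80436133] [[ 3.09000616e-04  9.71215056e-01  2.38204156e-01  6.61113269e-02]
 [ 9.99999935e-01 -3.44160724e-04  1.06016125e-04  8.01455753e-04]
 [ 1.84944971e-04  2.38204107e-01 -9.71215099e-01 -1.70648962e-01]
 [ 0.00000000e+00  0.00000000e+00  0.00000000e+00  1.00000000e+00]] [[313.4339735    0.         280.94871739]
 [  0.         313.4339735  214.64938484]
 [  0.           0.           1.        ]]
```

```bash
python3 -m inch '[[0.06,0.03,-0.026,0,0],[0.06,0.06,-0.052,0,0],[0.06,0.09,-0.078,0,0],[0.06,0.12,-0.104,0,0],[0.06,0.15,-0.13,0,0],[0.06,0.18,-0.156,0,0],[0.06,0.21,-0.182,0,-0.02],[0.06,0.24,-0.21,0,-0.02],[0.06,0.265,-0.235,-0.01,-0.02],[0.06,0.286,-0.251,-0.014,-0.02],[0.06,0.286,-0.251,-0.014,-0.02],[0.06,0.286,-0.251,-0.014,-0.02]]' 20
python3 - <<'E'
from h import *
s=arm.read_state(); p=arm.read_camera('wrist'); T=T_of(p,s); save(p,'w1.png'); print(s['tcp_pos'],s['ee_rot'][:,1])
for t in ['cap','cap_hole']:
    for r in arm.spot_in(t,p)[:3]:
        print(t,np.round(r['extent'],1),round(r['score'],2))
E
```

```text
time_s: 1.8
tcp_pos: [0.481, 0.2893, 0.1996]
ee_rot: [[-0.933, 0.359, -0.001], [0.359, 0.933, 0.0], [0.001, -0.0, -1.0]]
ft_force: [-0.1, 0.2, 0.1]
opening: 0.0599
grip_force: 0.0
[0.48098481 0.28925493 0.19957486] [ 3.59473448e-01  9.33155260e-01 -3.18005799e-04]
cap [270.4 195.9 111.1  73. ] 0.85
cap [400.6   2.8  14.1   5.6] 0.63
cap_hole [273.6 197.3 113.4  68. ] 0.59
cap_hole [403.    3.2  19.7   5.2] 0.44
```

View pics/w1.png

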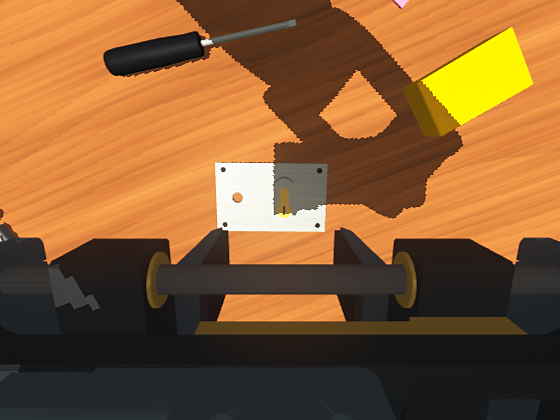

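The cap's plate fills (215,163) to (326,231). Its hole is at (237,198) and the guard at about (285,197).

Run:
```python
from h import *
s=arm.read_state(); p=arm.read_camera('wrist'); T=T_of(p,s)
print(s['tcp_pos'])
g=cv2.cvtColor(p['pixels'],cv2.COLOR_RGB2HSV)
m=((g[...,1]<60)).astype(np.uint8)[150:236,200:340]; m=cv2.morphologyEx(m,cv2.MORPH_CLOSE,np.ones((25,9)))
n,l,st,ce=cv2.connectedComponentsWithStats(m); i=1+np.argmax(st[1:,4]); print(st[i],ce[i]+[200,150])
r=cv2.minAreaRect(np.argwhere(l==i)[:,::-1].astype(np.float32)+[200,150] if 0 else (np.argwhere(l==i)[:,::-1]+np.array([200,150])).astype(np.float32)); print(r)
for nm,c in (('rect',cv2.boxPoints(r)),('eye',[(215.5,162.5),(327,163.5),(326,232.5),(216,230.5)])):
    C=back(p,T,c,.004); print(nm,C.round(4).tolist(),C.mean(0).round(4))
print('hole',back(p,T,[(237.3,197.8)],.004))
```

```text
[0.47966162 0.29096027 0.20024096]
[   7   14  119   72 7580] [268.68469657 199.5121372 ]
((266.0, 199.5), (71.0, 118.0), 90.0)
rect [[0.4152, 0.2247, 0.004], [0.4639, 0.3525, 0.004], [0.5454, 0.3246, 0.004], [0.494, 0.1895, 0.004]] [0.4796 0.2728 0.004 ]
eye [[0.4172, 0.2346, 0.004], [0.4642, 0.3549, 0.004], [0.5428, 0.3268, 0.004], [0.4927, 0.2021, 0.004]] [0.4792 0.2796 0.004 ]
hole [[0.46448196 0.24211059 0.004     ]]
```

Run:
```python
import cv2
a=cv2.imread('pics/w1.png'); cv2.imwrite('pics/w1c.png',cv2.resize(a[150:245,200:340],None,fx=5.7,fy=5.7,interpolation=cv2.INTER_CUBIC))
```

```text
(no output)
```

View pics/w1c.png

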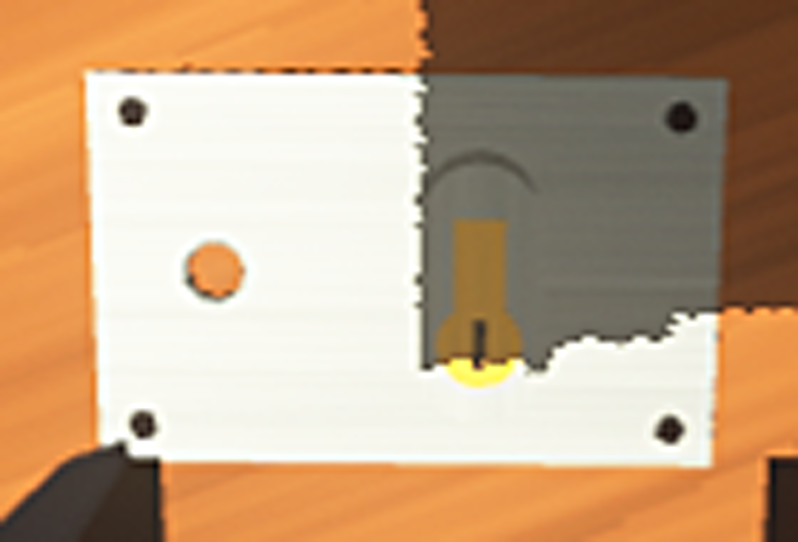

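```bash
python3 -m inch '[[0.06,0.005,0.003,-0.03,-0.008],[0.06,0.005,0.003,-0.06,-0.008],[0.06,0.005,0.003,-0.09,-0.008],[0.06,0.005,0.003,-0.12,-0.008],[0.06,0.005,0.003,-0.15,-0.008],[0.06,0.005,0.003,-0.17,-0.008],[0.06,0.005,0.003,-0.182,-0.008],[0.06,0.005,0.003,-0.192,-0.008],[0.06,0.005,0.003,-0.192,-0.008],[0.045,0.005,0.003,-0.192,-0.008],[0.03,0.005,0.003,-0.192,-0.008],[0.03,0.005,0.003,-0.192,-0.008]]' 25
python3 -m inch '[[0.015,0,0,0,0],[0.015,0,0,0,0],[0.015,0,0,0,0],[0.015,0,0,0,0],[0.015,0,0,0,0],[0.015,0,0,0,0]]' 25
```

```text
time_s: 3.0
tcp_pos: [0.486, 0.2938, 0.0092]
ee_rot: [[-0.931, 0.364, 0.002], [0.364, 0.931, 0.001], [-0.002, 0.002, -1.0]]
ft_force: [0.6, -0.4, 0.4]
opening: 0.0432
grip_force: 0.0
time_s: 3.5
tcp_pos: [0.4849, 0.2921, 0.0085]
ee_rot: [[-0.931, 0.364, -0.001], [0.364, 0.931, -0.002], [0.0, -0.002, -1.0]]
ft_force: [-1.7, -5.2, 5.6]
opening: 0.0236
grip_force: 25.0
```

The cap is gripped, with an opening of 23.6 mm. I'll lift it and hover beyond the forend so the wrist camera can see the vice.

```bash
python3 -m inch '[[0.015,0,0,0.01,0],[0.015,0,0,0.04,0],[0.015,0,0,0.08,0],[0.015,0,0,0.12,0],[0.015,0.005,-0.015,0.155,0.05],[0.015,0.015,-0.045,0.175,0.1],[0.015,0.025,-0.075,0.19,0.15],[0.015,0.035,-0.105,0.2,0.2],[0.015,0.045,-0.135,0.21,0.25],[0.015,0.055,-0.165,0.22,0.3],[0.015,0.065,-0.2,0.23,0.35],[0.015,0.075,-0.235,0.242,0.4]]'
python3 -m inch '[[0.015,0.012,-0.035,0,0.04],[0.015,0.024,-0.07,0,0.08],[0.015,0.036,-0.105,0,0.12],[0.015,0.048,-0.14,0,0.159],[0.015,0.06,-0.175,0,0.159],[0.015,0.072,-0.21,0,0.159],[0.015,0.084,-0.245,0,0.159],[0.015,0.096,-0.28,0,0.159],[0.015,0.108,-0.31,0,0.159],[0.015,0.12,-0.338,0,0.159],[0.015,0.12,-0.338,0,0.159],[0.015,0.12,-0.338,0,0.159]]'
python3 - <<'E'
from h import *
P=[];
for i in range(4):
    s=arm.read_state(); p=arm.read_camera('wrist'); P.append(s['tcp_pos'])
print(np.round(P,4),s['ee_rot'][:,1],s['ft_force']); save(p,'w2.png')
for t in ['cap','vice','post','forend']:
    for r in arm.spot_in(t,p)[:3]: print(t,np.round(r['extent'],1),round(r['score'],2))
E
```

```text
time_s: 4.5
tcp_pos: [0.5599, 0.0571, 0.2498]
ee_rot: [[-1.0, -0.03, -0.002], [-0.03, 1.0, 0.001], [0.002, 0.001, -1.0]]
ft_force: [0.8, 0.8, -4.7]
opening: 0.0236
grip_force: 25.0
time_s: 5.5
tcp_pos: [0.6802, -0.2811, 0.2478]
ee_rot: [[-0.983, -0.183, -0.002], [-0.183, 0.983, 0.002], [0.002, 0.003, -1.0]]
ft_force: [0.3, 0.9, -4.4]
opening: 0.0238
grip_force: 25.0
[[ 0.6802 -0.2811  0.2478]
 [ 0.68   -0.2797  0.2484]
 [ 0.68   -0.2789  0.2491]
 [ 0.6801 -0.2786  0.2496]] [-0.18595693  0.98255667  0.00155362] [ 1.12341563  0.19161224 -4.18438476]
cap [254.5 247.1 228.7 133.8] 0.6
cap [466.4 108.8 186.8 210.9] 0.47
cap [209.2  55.4  51.7  74.7] 0.26
vice [467.9 108.9 184.2 213.2] 0.71
post [467.2 106.9 185.6 211.6] 0.78
forend [467.2 105.8 185.6 211.5] 0.58
```

View pics/w2.png

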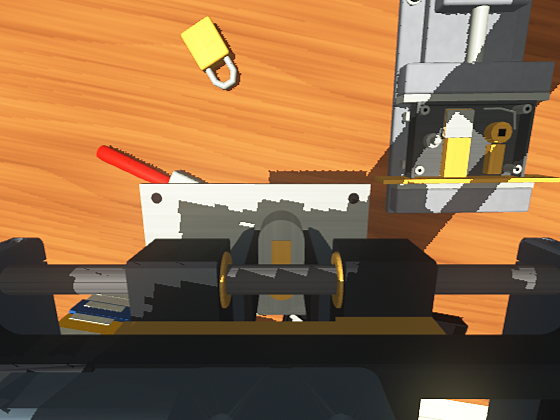

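In this picture the vice is at the right: forend at about (384..560,180), post at about (433,139). My earlier vice pixels were wrong because I forgot the crop's 400 px offset. I'll recompute from both views.

Run:
```python
from h import *
p=arm.read_camera('top'); T=T_of(p)
v=lambda L: (np.array(L,float)-[400,0])/4+[285,130]
F=back(p,T,v([(470,141),(720,88)]),.069); d=F[0]-F[1]; ya=np.arctan2(-d[0],d[1]); print('forend',F.round(4),F.mean(0).round(4),np.linalg.norm(d),'yaw',np.degrees(ya))
P=back(p,T,v([(655,155)]),.063); print('post',P.round(4))
R=np.array([[np.cos(ya),-np.sin(ya)],[np.sin(ya),np.cos(ya)]]); print(R.T@(P[0]-F.mean(0))[:2])
s=arm.read_state(); p=arm.read_camera('wrist'); T=T_of(p,s); print(s['tcp_pos'])
print('w forend',back(p,T,[(384,181),(558,179.5)],.069).round(4),'post',back(p,T,[(433,139)],.063).round(4))
print('held cap front corners',back(p,T,[(140,184),(370,183)],s['tcp_pos'][2]-.004).round(4))
```

```text
forend [[ 0.5964  0.024   0.069 ]
 [ 0.6326 -0.1681  0.069 ]] [ 0.6145 -0.0721  0.069 ] 0.1955243246909581 yaw 10.660656207839397
post [[ 0.583  -0.1175  0.063 ]]
[-0.03932031 -0.03886001]
[ 0.68035801 -0.27902612  0.25046246]
w forend [[ 0.6405 -0.168   0.069 ]
 [ 0.6024  0.0239  0.069 ]] post [[ 0.5855 -0.1248  0.063 ]]
held cap front corners [[ 0.6551 -0.3638  0.2465]
 [ 0.6305 -0.2374  0.2465]]
```

```bash
python3 -m inch '[[0.015,0.002,0.035,0,0],[0.015,0.004,0.07,0,0],[0.015,0.006,0.105,0,0],[0.015,0.008,0.14,0,0],[0.015,0.01,0.17,0,0],[0.015,0.01,0.185,0,0],[0.015,0.01,0.19,0,0],[0.015,0.01,0.19,0,0],[0.015,0.01,0.19,0,0],[0.015,0.01,0.19,0,0]]'
python3 - <<'E'
from h import *
for i in range(3):
    s=arm.read_state(); p=arm.read_camera('wrist'); print(s['tcp_pos'])
save(p,'w3.png'); np.save('w3T.npy',T_of(p,s)); np.save('K.npy',p['mtx']); print(s['ee_rot'])
a=cv2.imread('pics/w3.png')[40:220,150:410]; cv2.imwrite('pics/w3c.png',cv2.resize(a,None,fx=3,fy=3,interpolation=cv2.INTER_CUBIC))
E
```

```text
time_s: 6.83
tcp_pos: [0.6903, -0.0916, 0.25]
ee_rot: [[-0.983, -0.184, -0.0], [-0.184, 0.983, -0.001], [0.0, -0.001, -1.0]]
ft_force: [-0.7, -0.1, -4.1]
opening: 0.024
grip_force: 25.0
[ 0.6902876  -0.09163695  0.24995488]
[ 0.69027181 -0.09167126  0.24989076]
[ 0.69027959 -0.09156134  0.24984977]
[[-9.83070460e-01 -1.83227869e-01 -1.34630405e-04]
 [-1.83227797e-01  9.83070389e-01 -4.29948476e-04]
 [ 2.11129708e-04 -3.98001614e-04 -9.99999899e-01]]
```

View pics/w3c.png

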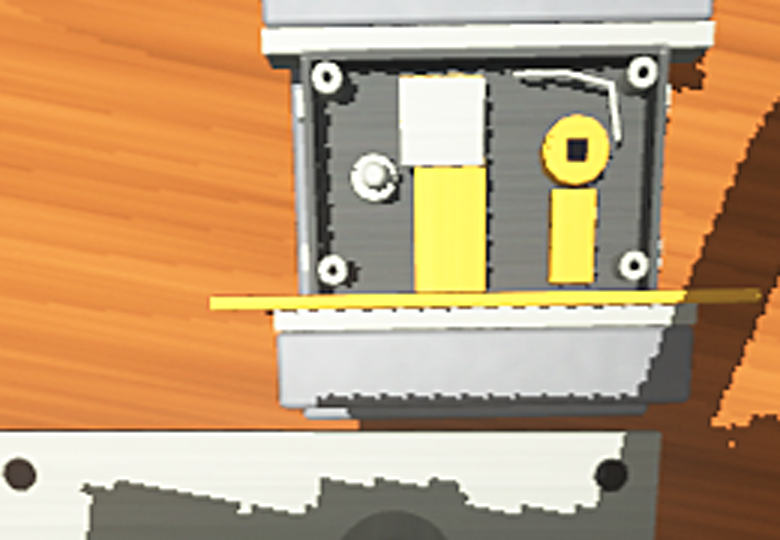

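The crop (3x, origin (150,40)) shows the forend's inner edge from (210,298) to (760,290), the post tip at about (375,174), and four rim pillars at (327,77), (333,270), (634,265) and (642,73). The held cap's back edge runs along row 431, ending at the corner (660,432).

Run:
```python
from h import *
T=np.load('w3T.npy'); p={'mtx':np.load('K.npy')}
c=lambda L: np.array(L,float)/3+[150,40]
F=back(p,T,c([(210,298),(760,290)]),.069); d=F[1]-F[0]; ya=np.arctan2(-d[0],d[1]); print('forend inner',F.round(4),np.linalg.norm(d),np.degrees(ya))
R=np.array([[np.cos(ya),-np.sin(ya)],[np.sin(ya),np.cos(ya)]])
Q=back(p,T,c([(327,77),(333,270),(634,265),(642,73)]),.059); print('pillars',Q.round(4),Q.mean(0))
P=back(p,T,c([(375,174)]),.063)[0]; print('post',P.round(4))
m=F.mean(0)[:2]
print('in forend frame: post',R.T@(P[:2]-m),'pillars',((Q[:,:2]-m)@R).round(4).tolist(), (Q.mean(0)[:2]-m)@R)
for a,b in ((0,3),(1,2)):
  e=Q[b]-Q[a]; print(np.degrees(np.arctan2(-e[0],e[1])))
a=cv2.imread('pics/w3.png'); g=cv2.cvtColor(a,cv2.COLOR_BGR2GRAY)
# held cap back-edge (plate top z = tcp z -0.0035)
E=back(p,T,np.vstack([c([(20,430),(660,432)])]),.2499-.0035); print('cap edge',E.round(4)); 
tool=np.array([.6903,-.0916]); rt=np.array([[.98307,-.18323],[.18323,.98307]]).T if 0 else np.array([[.98307,-.18323],[.18323,.98307]])
print('edge in tool-yaw frame (x fwd,y)',((E[:,:2]-tool)@rt).round(4))
cv2.imwrite('pics/w3d.png',cv2.resize(a[170:260,120:390],None,fx=2.9,fy=2.9))
```

```text
forend inner [[ 0.6393 -0.1684  0.069 ]
 [ 0.5999  0.0273  0.069 ]] 0.19965433451276599 11.385344492018506
pillars [[ 0.5565 -0.14    0.059 ]
 [ 0.6213 -0.1268  0.059 ]
 [ 0.599  -0.0174  0.059 ]
 [ 0.5348 -0.0305  0.059 ]] [ 0.57791906 -0.07866175  0.059     ]
post [ 0.5858 -0.1173  0.063 ]
in forend frame: post [-0.0423749 -0.0391587] pillars [[-0.0755, -0.0556], [-0.0094, -0.0554], [-0.0096, 0.0562], [-0.0752, 0.056]] [-0.04246576  0.0002687 ]
11.239695945853068
11.493542486118134
cap edge [[ 0.6625 -0.1669  0.2464]
 [ 0.641  -0.0498  0.2464]]
edge in tool-yaw frame (x fwd,y) [[-0.0411 -0.069 ]
 [-0.0408  0.0501]]
```

View pics/w3d.png

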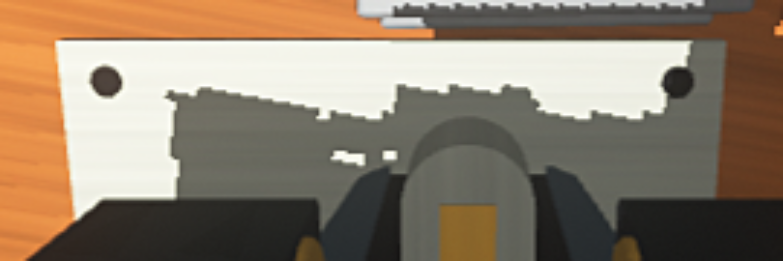

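All sizes agree: forend 199.7 mm, post 42.4 mm from the forend, and the cap centred in the hand. The fitted TCP is about (0.5749,-0.0636) at yaw 11.38°. I'll lay the cap 11 mm to the +y side, 0.6 mm back from the fence.

```bash
python3 -m inch '[[0.015,-0.03,0.01,0,0.014],[0.015,-0.06,0.02,0,0.014],[0.015,-0.09,0.03,0,0.014],[0.015,-0.11,0.037,-0.01,0.014],[0.015,-0.118,0.039,-0.04,0.014],[0.015,-0.118,0.039,-0.07,0.014],[0.015,-0.118,0.039,-0.1,0.014],[0.015,-0.118,0.039,-0.13,0.014],[0.015,-0.118,0.039,-0.15,0.014],[0.015,-0.118,0.039,-0.162,0.014],[0.015,-0.118,0.039,-0.165,0.014],[0.015,-0.118,0.039,-0.165,0.014]]'
python3 - <<'E'
from h import *
for i in range(3):
    s=arm.read_state(); p=arm.read_camera('wrist'); print(s['tcp_pos'],s['ft_force'])
print(np.degrees(np.arctan2(-s['ee_rot'][0,1],s['ee_rot'][1,1]))); save(p,'w4.png'); np.save('w4T.npy',T_of(p,s))
E
```

```text
time_s: 7.98
tcp_pos: [0.5721, -0.0514, 0.0844]
ee_rot: [[-0.98, -0.198, -0.001], [-0.198, 0.98, 0.0], [0.001, 0.0, -1.0]]
ft_force: [0.1, 1.3, -4.3]
opening: 0.0239
grip_force: 25.0
[ 0.57207666 -0.05142222  0.08435798] [ 0.0876828   1.3476422  -4.27672266]
[ 0.57294267 -0.05142477  0.08546382] [ 0.19378479 -0.29050226 -4.37974925]
[ 0.57340735 -0.05133631  0.08610732] [-0.14236161  0.56945052 -5.00363363]
11.438955846091584
```

View pics/w4.png

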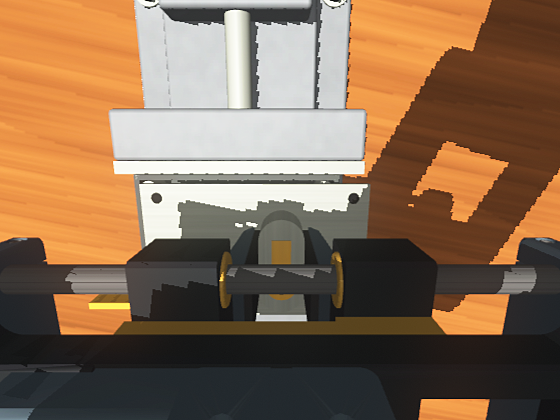

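The cap is over the case, its plate covering (142..370,185..). The jaw's edge above it is parallel to it. Now I'll settle and descend.

```bash
python3 -m inch '[[0.015,0,0,-0.004,0],[0.015,0,0,-0.008,0],[0.015,0,0,-0.01,0],[0.015,0,0,-0.01,0],[0.015,0,0,-0.01,0],[0.015,0,0,-0.01,0]]'
python3 - <<'E'
from h import *
for i in range(3):
    s=arm.read_state(); p=arm.read_camera('top'); print(s['tcp_pos'],s['ft_force'],s['ft_torque'])
E
```

```text
time_s: 8.63
tcp_pos: [0.5725, -0.051, 0.0756]
ee_rot: [[-0.98, -0.199, 0.001], [-0.199, 0.98, -0.0], [-0.001, -0.0, -1.0]]
ft_force: [-2.2, -0.8, 3.5]
opening: 0.0238
grip_force: 25.0
[ 0.57253517 -0.05100794  0.07564301] [-2.1978378  -0.84535672  3.53773183] [-0.10552804  0.17210867 -0.05689466]
[ 0.5725851  -0.05105079  0.07567572] [-2.68212021 -1.26034628  3.62003242] [-0.17705684  0.21880952 -0.06759033]
[ 0.57253718 -0.05101106  0.07560264] [-3.18312812 -1.10188186  4.4356933 ] [-0.16946677  0.23146063 -0.10129912]
```

Contact came early, at TCP z 0.0756 instead of 0.0715, with a push toward -x. The front edge is probably touching the forend. I'll rise, back off 2 mm, and try again.

```bash
python3 -m inch '[[0.015,0,0,0.003,0],[0.015,-0.001,0,0.005,0],[0.015,-0.002,-0.0004,0.005,0],[0.015,-0.002,-0.0004,0.005,0],[0.015,-0.002,-0.0004,0.005,0]]'
python3 -c "
from h import *
s=arm.read_state();print(s['ft_force'],s['ft_torque'],s['tcp_pos'])"
python3 -m inch '[[0.015,0,0,-0.003,0],[0.015,0,0,-0.005,0],[0.015,0,0,-0.005,0],[0.015,0,0,-0.005,0],[0.015,0,0,-0.005,0]]'
python3 -c "
from h import *
s=arm.read_state();print(s['ft_force'],s['ft_torque'],s['tcp_pos'])"
```

```text
time_s: 9.2
tcp_pos: [0.57, -0.0511, 0.0794]
ee_rot: [[-0.98, -0.199, -0.001], [-0.199, 0.98, 0.0], [0.001, 0.001, -1.0]]
ft_force: [0.5, 0.5, -5.1]
opening: 0.0239
grip_force: 25.0
[ 0.46947431  0.54963372 -5.14892789] [ 0.06943017 -0.0025035   0.02016529] [ 0.56998242 -0.05109134  0.07940223]
time_s: 9.62
tcp_pos: [0.5704, -0.0512, 0.0749]
ee_rot: [[-0.98, -0.199, -0.0], [-0.199, 0.98, 0.0], [0.0, 0.0, -1.0]]
ft_force: [0.2, -0.3, -4.5]
opening: 0.0235
grip_force: 25.0
[ 0.18017638 -0.29823915 -4.52593263] [0.08571132 0.02718193 0.03190137] [ 0.57037234 -0.05122532  0.07487316]
```

Confirmed: it now descends freely. On down to the post.

```bash
python3 -m inch '[[0.015,0,0,-0.001,0],[0.015,0,0,-0.002,0],[0.015,0,0,-0.002,0],[0.015,0,0,-0.002,0]]'
python3 -m inch '[[0.015,0,0,-0.001,0],[0.015,0,0,-0.002,0],[0.015,0,0,-0.002,0],[0.015,0,0,-0.002,0]]'
python3 -c "
from h import *
s=arm.read_state();print(s['ft_force'],s['ft_torque'],s['tcp_pos'])"
```

```text
time_s: 9.95
tcp_pos: [0.5703, -0.0512, 0.0729]
ee_rot: [[-0.98, -0.199, -0.0], [-0.199, 0.98, 0.0], [0.0, 0.0, -1.0]]
ft_force: [-0.2, -0.2, -4.1]
opening: 0.0239
grip_force: 25.0
time_s: 10.28
tcp_pos: [0.5705, -0.0513, 0.0713]
ee_rot: [[-0.98, -0.199, 0.001], [-0.199, 0.98, -0.0], [-0.0, -0.0, -1.0]]
ft_force: [-0.1, -0.0, -1.7]
opening: 0.0236
grip_force: 25.0
[-0.05287595 -0.01314722 -1.6955902 ] [-0.02550717  0.08471167  0.00410643] [ 0.57053912 -0.05126699  0.07128157]
```

Post contact at 0.0713, as predicted. Next I'll feel for the fence along +x in half-millimetre steps.

```bash
python3 -m inch '[[0.015,0.0005,0.0001,0.0005,0],[0.015,0.0005,0.0001,0.0005,0],[0.015,0.001,0.0002,0.0005,0],[0.015,0.001,0.0002,0.0005,0],[0.015,0.001,0.0002,0.0005,0]]'
python3 -m inch '[[0.015,0.0005,0.0001,0,0],[0.015,0.0005,0.0001,0,0],[0.015,0.0005,0.0001,0,0]]'
python3 -m inch '[[0.015,0.0005,0.0001,0,0],[0.015,0.0005,0.0001,0,0],[0.015,0.0005,0.0001,0,0]]'
python3 -c "
from h import *
s=arm.read_state();print(s['ft_force'],s['ft_torque'],s['tcp_pos'])"
```

```text
time_s: 10.7
tcp_pos: [0.5711, -0.0511, 0.0714]
ee_rot: [[-0.98, -0.199, -0.001], [-0.199, 0.98, 0.0], [0.001, 0.0, -1.0]]
ft_force: [-1.0, -0.8, -2.2]
opening: 0.0236
grip_force: 25.0
time_s: 10.95
tcp_pos: [0.5718, -0.0509, 0.0714]
ee_rot: [[-0.98, -0.199, -0.0], [-0.199, 0.98, 0.0], [0.0, 0.0, -1.0]]
ft_force: [-1.0, 0.6, -3.0]
opening: 0.024
grip_force: 25.0
time_s: 11.2
tcp_pos: [0.572, -0.0509, 0.0714]
ee_rot: [[-0.98, -0.199, -0.001], [-0.199, 0.98, -0.0], [0.001, 0.0, -1.0]]
ft_force: [-2.9, -1.0, -1.3]
opening: 0.0237
grip_force: 25.0
[-2.94404852 -1.00440169 -1.34183249] [-0.1920041   0.53272101 -0.12922782] [ 0.57195942 -0.0508992   0.07140561]
```

The fence is felt at TCP x ≈ 0.5718, so the fitted line is 1 mm back from there. I'll back off about 1.2 mm, then loosen the fingers to cage the guard. That lays the cap freely on the post and rim.

```bash
python3 -m inch '[[0.015,-0.0012,-0.0002,0,0],[0.015,-0.0012,-0.0002,0,0],[0.015,-0.0012,-0.0002,0,0]]'
python3 -m inch '[[0.0245,0,0,0,0],[0.0255,0,0,0,0],[0.0265,0,0,0,0],[0.0275,0,0,0,0],[0.0275,0,0,0,0],[0.0275,0,0,0,0]]' 5
python3 - <<'E'
from h import *
s=arm.read_state(); p=arm.read_camera('wrist'); print(s['ft_force'],s['ft_torque'],s['tcp_pos'],s['opening']); save(p,'w5.png'); cv2.imwrite('pics/w5c.png',cv2.resize(cv2.imread('pics/w5.png')[140:280,110:400],None,fx=2.7,fy=2.7))
E
```

```text
time_s: 11.45
tcp_pos: [0.5716, -0.051, 0.0715]
ee_rot: [[-0.98, -0.199, 0.001], [-0.199, 0.98, 0.0], [-0.001, -0.0, -1.0]]
ft_force: [-0.8, -0.2, -4.3]
opening: 0.0236
grip_force: 25.0
time_s: 11.95
tcp_pos: [0.5714, -0.0511, 0.0717]
ee_rot: [[-0.98, -0.199, 0.001], [-0.199, 0.98, -0.0], [-0.001, -0.0, -1.0]]
ft_force: [-0.7, -0.4, -0.0]
opening: 0.0273
grip_force: 0.0
[-0.71007761 -0.37546491 -0.02670274] [-0.01772605  0.00968091 -0.00922056] [ 0.5713901  -0.05107392  0.07174684] 0.02729884232324683
```

View pics/w5c.png

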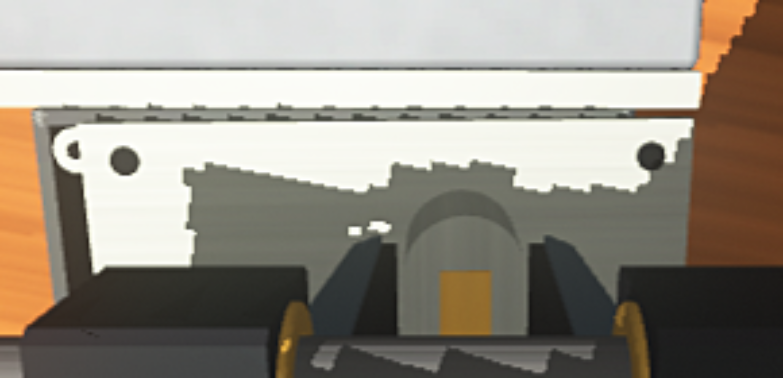

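The cap lies free, with its raised left end on the post; the case and a pillar show to the left of it. I'll slide it along -y of the vice with the +y finger, about 1 mm per row.

```bash
python3 -m inch '[[0.0275,0.0002,-0.001,0,0],[0.0275,0.0004,-0.002,0,0],[0.0275,0.0006,-0.003,0,0],[0.0275,0.0008,-0.004,0,0],[0.0275,0.001,-0.005,0,0],[0.0275,0.0012,-0.006,0,0],[0.0275,0.0014,-0.007,0,0],[0.0275,0.0016,-0.008,0,0],[0.0275,0.0018,-0.009,0,0],[0.0275,0.002,-0.01,0,0],[0.0275,0.002,-0.01,0,0],[0.0275,0.002,-0.01,0,0]]'
python3 - <<'E'
from h import *
s=arm.read_state(); p=arm.read_camera('wrist'); print(s['ft_force'],s['ft_torque'],s['tcp_pos'],s['opening']); save(p,'w6.png'); cv2.imwrite('pics/w6c.png',cv2.resize(cv2.imread('pics/w6.png')[140:280,110:400],None,fx=2.7,fy=2.7))
E
```

```text
time_s: 13.0
tcp_pos: [0.5732, -0.0609, 0.0717]
ee_rot: [[-0.98, -0.199, 0.0], [-0.199, 0.98, 0.0], [-0.0, 0.0, -1.0]]
ft_force: [-1.4, 5.4, 3.4]
opening: 0.0273
grip_force: 2.3
[-1.38977019  5.42306274  3.43021506] [ 0.87381396  0.20868223 -0.00969966] [ 0.57318311 -0.06087895  0.07172348] 0.027277899118916312
```

View pics/w6c.png

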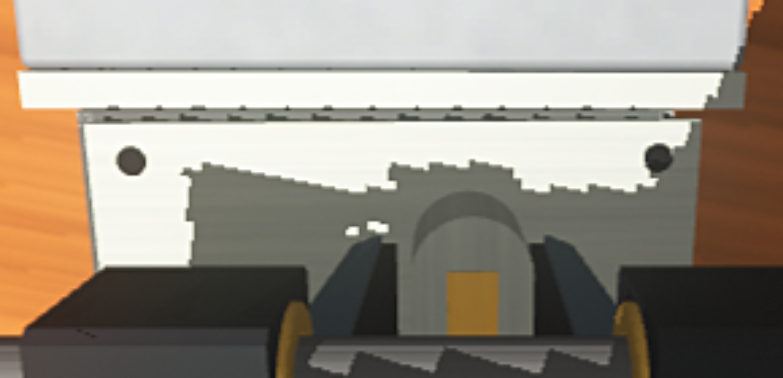

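The cap has moved about 8.4 mm. The corner dots at crop (131,161) and (658,157) still differ in row as before the slide, so it is still tilted on the post. That was my last picture, so I'll track the dots numerically. Continuing in smaller steps.

```bash
cat > dots.py <<'E'
from h import *
def dots(a):
    g=cv2.cvtColor(a,cv2.COLOR_BGR2GRAY).astype(float); o=[]
    for c0,lo,hi in ((158,145,172),(353,338,366)):
        w=g[190:209,lo:hi]; bgd=np.median(w); m=np.clip(70-w,0,None); n,l,st,ce=cv2.connectedComponentsWithStats((m>0).astype(np.uint8)); i=1+np.argmax(st[1:,4]); m=m*(l==i)
        ys,xs=np.mgrid[190:209,lo:hi]; o+=[(xs*m).sum()/m.sum(),(ys*m).sum()/m.sum()]
    return np.round(o,2), round(o[1]-o[3],2)
if __name__=='__main__':
    for f in ('w4','w5','w6'): print(f,dots(cv2.imread(f'pics/{f}.png')))
    s=arm.read_state(); p=arm.read_camera('wrist'); print('now',dots(cv2.cvtColor(p['pixels'],cv2.COLOR_RGB2BGR)),s['ft_force'].round(1),s['tcp_pos'].round(4))
E
python3 -m inch '[[0.0275,0.0001,-0.0005,0,0],[0.0275,0.0002,-0.001,0,0],[0.0275,0.0003,-0.0015,0,0],[0.0275,0.0004,-0.002,0,0],[0.0275,0.0004,-0.002,0,0],[0.0275,0.0004,-0.002,0,0]]'; python3 dots.py
```

```text
time_s: 13.55
tcp_pos: [0.5737, -0.0638, 0.0713]
ee_rot: [[-0.98, -0.199, 0.0], [-0.199, 0.98, -0.001], [-0.0, -0.001, -1.0]]
ft_force: [0.1, 0.2, 0.7]
opening: 0.0275
grip_force: 0.5
w4 (array([154.97, 199.58, 353.52, 198.51]), np.float64(1.07))
w5 (array([157.28, 202.68, 351.11, 197.91]), np.float64(4.77))
w6 (array([158.43, 201.75, 353.25, 198.62]), np.float64(3.13))
now (array([159.57, 200.7 , 354.26, 198.78]), np.float64(1.92)) [0.1 0.2 0.7] [ 0.5737 -0.0638  0.0713]
```

```bash
cat > fit.py <<'E'
from dots import *
from scipy.optimize import least_squares
K=np.load('K.npy'); yaw0=np.radians(11.38); O=np.array([.5773,-.0783])  # fitted origin estimate (fence-corrected)
def Rz(a): return np.array([[np.cos(a),-np.sin(a),0],[np.sin(a),np.cos(a),0],[0,0,1]])
def run():
    s=arm.read_state(); p=arm.read_camera('wrist'); mount=np.array(p['mount']); P={'mtx':K}
    def Tt(tcp): 
        W=np.eye(4); a=np.radians(11.45); x=np.array([-np.cos(a),-np.sin(a),0]); y=np.array([-np.sin(a),np.cos(a),0]); W[:3,:3]=np.c_[x,y,[0,0,-1]]; W[:3,3]=tcp; return W@mount
    d4=dots(cv2.imread('pics/w4.png'))[0].reshape(2,2); t4=np.array([.5730,-.0514,.0856])
    X=back(P,Tt(t4),d4,t4[2]-.0045); a=np.radians(11.45); D=(X-t4)@Rz(a); D[:,1]+=.015; D[:,2]=.004
    print('dots in cap',D.round(4).tolist())
    ims=[('w5',cv2.imread('pics/w5.png'),[.5714,-.0511,.0717]),('w6',cv2.imread('pics/w6.png'),[.5732,-.0609,.0717]),('now',cv2.cvtColor(p['pixels'],cv2.COLOR_RGB2BGR),s['tcp_pos'])]
    for n,im,t in ims:
        d=dots(im)[0].reshape(2,2); T=Tt(np.array(t))
        for h,th,z in (('tilt',.0381,0),('flat',0,0)):
            def mod(v):
                Y=Rz(yaw0+v[2])@np.c_[D[:,0],D[:,1],D[:,2]].T; Y=Y.T; Y[:,:2]+=O+v[0]*Rz(yaw0)[:2,0]+v[1]*Rz(yaw0)[:2,1]
                along=(Y[:,:2]-O)@Rz(yaw0)[:2,1]; Y[:,2]+=.059+th*(.065-along); return (proj(P,T,Y)-d).ravel()
            r=least_squares(mod,[0,0,0],x_scale=[.01,.01,.1]); print(n,h,'dx,dy mm',(r.x[:2]*1e3).round(2),'yaw deg',np.degrees(r.x[2]).round(2),'resid',r.fun.round(2))
    print(s['tcp_pos'],s['ft_force'].round(1))
if __name__=='__main__': run()
E
python3 fit.py
```

```text
dots in cap [[-0.0316, -0.0563, 0.004], [-0.0323, 0.0566, 0.004]]
w5 tilt dx,dy mm [ 0.81 13.61] yaw deg 0.77 resid [-1.25  0.14  1.31  0.05]
w5 flat dx,dy mm [ 1.15 12.97] yaw deg 1.19 resid [ 0.13 -0.02 -0.13 -0.  ]
w6 tilt dx,dy mm [0.5  4.37] yaw deg 0.27 resid [-0.97  0.1   1.02  0.05]
w6 flat dx,dy mm [0.89 3.72] yaw deg 0.69 resid [ 0.57 -0.06 -0.57 -0.02]
now tilt dx,dy mm [0.08 2.04] yaw deg -0.21 resid [-1.54  0.15  1.61  0.09]
now flat dx,dy mm [0.48 1.38] yaw deg 0.21 resid [ 0.02 -0.   -0.02 -0.  ]
[ 0.57372644 -0.06374134  0.07129947] [-0.3  0.5  0.3]
```

About 2 mm remain and it is probably still riding on the post. Continuing gently.

```bash
python3 -m inch '[[0.0275,0.0001,-0.0004,0,0],[0.0275,0.0001,-0.0007,0,0],[0.0275,0.0002,-0.001,0,0],[0.0275,0.0002,-0.001,0,0],[0.0275,0.0002,-0.001,0,0]]'; python3 fit.py | grep -A3 now
```

```text
time_s: 14.07
tcp_pos: [0.5738, -0.0643, 0.0714]
ee_rot: [[-0.98, -0.199, -0.0], [-0.199, 0.98, -0.0], [0.0, -0.0, -1.0]]
ft_force: [1.1, 0.4, -0.9]
opening: 0.0276
grip_force: 0.0
now tilt dx,dy mm [-0.07  1.82] yaw deg -0.23 resid [-2.02  0.19  2.12  0.12]
now flat dx,dy mm [0.33 1.15] yaw deg 0.19 resid [-0.47  0.05  0.47  0.02]
[ 0.57375822 -0.06425603  0.07141234] [ 1.1  0.4 -0.9]
```

```bash
python3 -m inch '[[0.0275,0.0001,-0.0004,0,0],[0.0275,0.0001,-0.0007,0,0],[0.0275,0.0002,-0.001,0,0],[0.0275,0.0002,-0.001,0,0],[0.0275,0.0002,-0.001,0,0]]'; python3 fit.py | grep -A3 now
```

```text
time_s: 14.53
tcp_pos: [0.5739, -0.0648, 0.0715]
ee_rot: [[-0.98, -0.199, -0.0], [-0.199, 0.98, 0.0], [0.0, 0.0, -1.0]]
ft_force: [-0.4, 1.3, -0.4]
opening: 0.0273
grip_force: 0.6
now tilt dx,dy mm [0.15 1.93] yaw deg -0.07 resid [-2.33  0.23  2.44  0.14]
now flat dx,dy mm [0.56 1.28] yaw deg 0.36 resid [-0.8   0.08  0.8   0.04]
[ 0.57389241 -0.06482971  0.07147533] [-0.4  1.3 -0.4]
```

The cap has stopped following the finger: dy stays put and the dot spacing shrank. It looks dropped. I'll confirm by height: centre the fingers, then lower the tips 7.3 mm. Flat leaves about 1 mm clear; still tilted would touch at about 6 mm.

```bash
python3 -m inch '[[0.03,-0.0002,0.001,0,0],[0.03,-0.0003,0.0015,0,0],[0.03,-0.0003,0.0015,-0.001,0],[0.03,-0.0003,0.0015,-0.002,0],[0.03,-0.0003,0.0015,-0.003,0],[0.03,-0.0003,0.0015,-0.004,0],[0.03,-0.0003,0.0015,-0.005,0],[0.03,-0.0003,0.0015,-0.005,0]]'; python3 -m inch '[[0.03,0,0,-0.001,0],[0.03,0,0,-0.0015,0],[0.03,0,0,-0.0023,0],[0.03,0,0,-0.0023,0],[0.03,0,0,-0.0023,0]]';  python3 -m inch '[[0.03,0,0,-0.0005,0],[0.03,0,0,-0.001,0],[0.03,0,0,-0.0015,0],[0.03,0,0,-0.0015,0]]'; python3 fit.py | grep -A3 now
```

```text
time_s: 15.25
tcp_pos: [0.5735, -0.0635, 0.0662]
ee_rot: [[-0.98, -0.199, -0.0], [-0.199, 0.98, 0.0], [0.0, 0.0, -1.0]]
ft_force: [-0.5, 0.6, 0.0]
opening: 0.0304
grip_force: 0.0
time_s: 15.67
tcp_pos: [0.5736, -0.0635, 0.0641]
ee_rot: [[-0.98, -0.199, -0.0], [-0.199, 0.98, 0.0], [0.0, 0.0, -1.0]]
ft_force: [0.8, 0.3, 0.6]
opening: 0.0298
grip_force: 0.0
time_s: 16.0
tcp_pos: [0.5737, -0.0636, 0.0633]
ee_rot: [[-0.98, -0.199, 0.0], [-0.199, 0.98, -0.0], [-0.0, -0.0, -1.0]]
ft_force: [-0.9, 0.6, 4.5]
opening: 0.0301
grip_force: 2.2
now tilt dx,dy mm [-0.31  1.55] yaw deg -0.57 resid [-2.53  0.24  2.66  0.17]
now flat dx,dy mm [0.1  0.84] yaw deg -0.14 resid [-0.83  0.08  0.83  0.05]
[ 0.57374569 -0.06357522  0.06329886] [-0.9  0.6  4.5]
```

The tips touch the plate at 0.0633, so the plate top is at 63 mm: the cap has dropped and lies flat on the rim. I'll let go, retreat, and check squareness from the earlier viewpoint.

```bash
python3 -m inch '[[0.032,0,0,0.003,0],[0.036,0,0,0.003,0],[0.04,0,0,0.003,0],[0.045,0,0,0.005,0],[0.045,0,0,0.015,0],[0.045,0,0,0.035,0],[0.045,0,0,0.06,0],[0.045,0,0,0.09,0],[0.045,0.02,0,0.12,0],[0.045,0.05,-0.01,0.15,0],[0.045,0.08,-0.02,0.18,0],[0.045,0.1,-0.02,0.187,0]]'; python3 -m inch '[[0.045,0.015,-0.005,0,0],[0.045,0.015,-0.005,0,0],[0.045,0.015,-0.005,0,0],[0.045,0.015,-0.005,0,0],[0.045,0.015,-0.005,0,0]]'
python3 - <<'E'
from h import *
for i in range(2): s=arm.read_state(); p=arm.read_camera('wrist')
T=T_of(p,s); save(p,'w7.png'); np.save('w7T.npy',T); print(s['tcp_pos'],s['ft_force'].round(1))
# rectify onto plate top plane z=.063, vice frame (fitted origin), 0.5 mm/px
ya=np.radians(11.38); X=np.array([np.cos(ya),np.sin(ya),0]); Y=np.array([-np.sin(ya),np.cos(ya),0]); O=np.array([.5773,-.0783,.063])
def rect(z,x0,x1,y0,y1,st=.00025):
    xs=np.arange(x0,x1,st); ys=np.arange(y0,y1,st); g=O+np.multiply.outer(xs,np.ones(len(ys)))[...,None]*X+np.multiply.outer(np.ones(len(xs)),ys)[...,None]*Y
    g[...,2]=z; uv=proj(p,T,g.reshape(-1,3)).reshape(len(xs),len(ys),2).astype(np.float32)
    return xs,ys,cv2.remap(p['pixels'],uv[...,0],uv[...,1],cv2.INTER_LINEAR)
# profiles
xs,ys,im=rect(.069,-.06,.06,-.105,.105)
hsv=cv2.cvtColor(im,cv2.COLOR_RGB2HSV)
for y in (-.05,-.03,-.01,.01,.03,.05):
    j=np.abs(ys-y).argmin(); print('y',y,[tuple(int(k) for k in hsv[i,max(j-3,0):j+4].mean(0)) for i in range(np.abs(xs-.034).argmin(),np.abs(xs-.05).argmin(),4)])
E
```

```text
time_s: 17.05
tcp_pos: [0.6768, -0.0852, 0.2561]
ee_rot: [[-0.98, -0.198, 0.01], [-0.198, 0.98, -0.002], [-0.009, -0.004, -1.0]]
ft_force: [1.2, -0.4, 1.2]
opening: 0.0451
grip_force: 0.0
time_s: 17.47
tcp_pos: [0.6874, -0.0882, 0.2495]
ee_rot: [[-0.98, -0.199, -0.002], [-0.199, 0.98, 0.0], [0.001, 0.001, -1.0]]
ft_force: [-0.4, -0.1, 0.6]
opening: 0.0448
grip_force: 0.0
[ 0.6875434  -0.08825253  0.24968855] [-0.1 -0.2 -0.5]
y -0.05 [(31, 7, 250), (32, 4, 252), (34, 6, 252), (30, 6, 250), (30, 5, 251), (37, 4, 253), (45, 2, 255), (8, 3, 184), (28, 114, 199), (29, 154, 255), (30, 143, 255), (30, 148, 255), (27, 160, 245), (19, 138, 225), (66, 5, 247), (46, 3, 253)]
y -0.03 [(33, 7, 248), (34, 6, 249), (34, 7, 249), (35, 6, 249), (31, 6, 249), (34, 7, 252), (30, 2, 254), (108, 5, 177), (28, 116, 197), (29, 155, 255), (30, 146, 255), (29, 150, 255), (26, 165, 243), (19, 140, 225), (98, 7, 253), (44, 4, 250)]
y -0.01 [(31, 7, 247), (28, 7, 247), (31, 7, 247), (34, 7, 248), (30, 7, 247), (35, 6, 249), (78, 3, 253), (18, 47, 207), (25, 141, 226), (28, 159, 255), (29, 149, 255), (29, 149, 255), (26, 168, 242), (19, 130, 228), (97, 7, 253), (42, 5, 249)]
y 0.01 [(30, 7, 246), (32, 7, 246), (33, 7, 247), (30, 8, 247), (33, 8, 246), (30, 7, 248), (42, 5, 253), (95, 8, 195), (28, 114, 220), (28, 158, 255), (29, 152, 255), (29, 151, 255), (25, 167, 244), (20, 129, 223), (60, 7, 225), (42, 6, 249)]
y 0.03 [(33, 9, 245), (33, 9, 244), (33, 8, 247), (32, 8, 247), (30, 8, 245), (32, 8, 248), (38, 4, 251), (101, 9, 190), (27, 123, 223), (28, 160, 255), (29, 155, 255), (29, 153, 255), (25, 167, 247), (20, 153, 191), (20, 19, 156), (45, 5, 247)]
y 0.05 [(32, 8, 243), (33, 9, 243), (34, 8, 246), (34, 9, 245), (33, 10, 244), (32, 8, 246), (38, 5, 248), (105, 10, 181), (27, 129, 226), (28, 162, 255), (28, 158, 255), (29, 156, 255), (25, 163, 249), (21, 114, 225), (34, 10, 212), (39, 6, 244)]
```

Run:
```python
from h import *
T=np.load('w7T.npy'); K=np.load('K.npy'); p={'mtx':K}
g=cv2.cvtColor(cv2.imread('pics/w7.png'),cv2.COLOR_BGR2GRAY)
ya=np.radians(11.38); X=np.array([np.cos(ya),np.sin(ya)]); Y=np.array([-np.sin(ya),np.cos(ya)]); O=np.array([.5773,-.0783])
def rect(x0,x1,y0,y1,st,z=.063):
    xs=np.arange(x0,x1,st); ys=np.arange(y0,y1,st); a,b=np.meshgrid(xs,ys,indexing='ij'); w=O+a[...,None]*X+b[...,None]*Y
    uv=proj(p,T,np.c_[w.reshape(-1,2),np.full(a.size,z)]).reshape(*a.shape,2).astype(np.float32); return cv2.remap(g,uv[...,0],uv[...,1],cv2.INTER_LINEAR)
print('hole region 1.5mm, x -10..10 down, y -50..-30'); print(rect(-.0105,.0106,-.051,-.029,.0015))
for y in (-.055,-.02,.05): print('back edge at y',y,rect(-.048,-.036,y,y+.0005,.001)[:,0])
for x in (-.025,.025): print('ends at x',x,rect(x,x+.0005,-.071,-.059,.001)[0],rect(x,x+.0005,.059,.071,.001)[0])
```

```text
hole region 1.5mm, x -10..10 down, y -50..-30
[[248 248 248 248 247 247 247 247 247 247 247 247 247 247 247]
 [248 248 248 248 248 248 248 248 248 248 248 248 247 247 247]
 [250 250 250 249 249 250 253 254 255 254 251 249 249 248 248]
 [249 249 249 249 251 250 209 180 175 184 229 251 249 249 249]
 [250 250 250 252 252 191 101 100  83 225 173 223 250 250 249]
 [249 249 250 252 221 183 232 226 189 209 217 202 231 249 248]
 [251 251 252 243 207 237 253 254 248 187 118 224 239 250 250]
 [249 249 252 239 205 245 251 251 254 209 111 191 234 247 249]
 [250 250 251 246 209 240 255 255 251 171 101  86 209 251 250]
 [250 250 251 249 194 203 235 231 202 116 118 149 228 251 249]
 [251 251 251 253 242 173 110 118  85  77 154 244 249 250 249]
 [251 250 250 251 253 242 182 129 113 221 247 250 251 250 250]
 [249 249 249 249 249 251 252 247 242 248 249 249 248 248 247]
 [247 247 247 247 247 247 248 248 248 247 247 246 246 246 246]
 [249 249 248 248 248 248 248 248 248 248 248 247 247 247 247]]
back edge at y -0.055 [185 254 251 249 249 250 251 235 246 249 250 253 205]
back edge at y -0.02 [201 252 248 247 246 248 251 207 246 248 247 247 249]
back edge at y 0.05 [188 241 244 242 242 243 242 202 241 243 243 241 241]
ends at x -0.025 [157 149 142 176 243 239 191 232 253 250 249 249] [238 238 238 238 238 240 243 208 156 155 158 159]
ends at x 0.025 [156 143 142 187 242 236 191 236 254 251 250 250] [237 237 237 237 237 239 233 202 173 165 168 170]
```

The post shows inside the hole, the edges are parallel to the case and forend, and the gap to the forend is even. Handing in.

```bash
python3 -c "
from bench import arm
print(arm.close_job())"
```

```text
the job is handed in; nothing more can be done
None
```

The cap is on the lock: I laid it about 13 mm to one side of the post, slid it along the forend until it dropped, and left it flat on the rim and square to the forend; job handed in at about 17.6 s, no verdict returned, and the first lowering briefly touched the forend at about 8 N before I backed off.

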